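# Find the high spot of a plywood wheel with a dial indicator

### The arm

A 7-joint arm with a two-finger parallel gripper is mounted at the origin on the work surface. World frame = base frame: x ahead of the robot, y to its left, z up, the work surface at z = 0. Lengths are in m, angles in rad, forces in N, time in s.
With the tool pointing down it reaches from about 0.4 to 0.85 m from the base axis. Payload 10.4 kg.
Tool frame: the origin (TCP) lies on the front face of the gripper's body, between the roots of the fingers; the fingertips stand 73 mm ahead of it and the grasp point (between the pads) lies 54 mm ahead of it; x points along the fingers, y is the direction in which the jaws open and shut, and the axes are right-handed (so a half turn about x gives the same grasp; the last joint's range is limited). The gripper opens to 85 mm and grips with 20 to 120 N. Pads are 22 mm wide; open, the fingers measure 114 mm over their backs; the gripper's body (76 mm by 85 mm) begins 54 mm behind the grasp point. The pads swing forward as they close: fully open they stand 13 mm farther back than shut.
Start: joints at [-1.245, 0.332, -0.065, 1.46, 0.022, 1.35, -0.088], TCP at [0.214, 0.587, 0.304] pointing down, gripper open.
Joint ranges: [-2.6, 2.6], [-0.5, 2.12], [-1.47, 1.34], [0.16, 2.42], [-1.27, 4.41], [0.06, 2.06], [-2.6, 2.6]. Speed limits (rad/s): [2.22, 2.22, 2.79, 2.79, 3.14, 3.14, 3.14].

### API

Orientations are given as a unit quaternion [x, y, z, w].
In Python, from workcell import manip gives the robot as it stands. The module is installed in compiled form; this text tells all that it offers.
- The arm moves only by the tool arm_command, never from a script. Its argument "moves" is a list that holds one entry, the list of rows, each a list of 5 numbers: the closure, from 0 (fully open) to 1 (shut), then the shift along the tool's x, y, z in units of 25 mm (1.0 is 25 mm), then the turn about the tool's x in degrees. A call has 1 to 12 rows; each row shifts and turns the commanded pose from where the row before left it, along the tool's axes as they then stand; what a row does not reach is not made up. A row lasts 1/12 s, in which the tool goes at most 41.7 mm and 7.16 degrees, less where a joint would pass 70% of its speed; a pose out of reach is approached as far as the arm can. A call is refused whole if a number of a shift passes 1 or a number of a turn 7.16, either way. A call with a gripper value outside its range is refused whole. The fingers move at their own pace and stop on an object; "force" is the grip in N (left out, the last holds). Time passes only in rows, so rows that do not move let the fingers close. It gives the time, the measured TCP pose, the force and the opening at its end, in the units of the state.
- manip.get_obs(): the state, without advancing time (a new reading comes with each control period).
- manip.camera(name): name is "scene" or "top" or "wrist"; returns the picture (420x560x3 uint8, red, green, blue); there is no depth.
- manip.camera_info(name): a dict with "vfov" (degrees; the focal length in pixels is half the picture's height over the tangent of half this angle, whatever the lens; pixels are square), "cx", "cy" (the principal point, pixels), "dist_coeffs" ([k1, k2, p1, p2, k3] as OpenCV has them; the pictures are not rectified), "pose" (4x4, takes a point from camera to world coordinates). Camera axes: x right, y down, z forward; pixel columns grow to the right and rows downward; lengths in m; the calibration is good to about 2 mm. A picture is of the moment at which its call begins: read the wrist's pose just before it. camera_info takes no time and is no camera call; for the wrist camera it gives the pose at the moment of the call.
- manip.hand_in(): hands the job in, once; it reports no verdict.
Trained networks look in the newest picture that a camera, given by its name, has taken for a name from the list of things; names that differ only in an ending like _2 or _b are one class to them, and where a whole thing is asked for, a point or a joint stands for the part that bears it (a point fixed in the world has none). Each returns a list of dicts, best first, with "confidence" (0 to 1); they miss things now and then, are a little off and sometimes report something else, mostly with a low value. They report only what shows in the picture. A call takes as long as a camera call.
- manip.regions_of(query, camera): "mask" (420x560 bool, what is visible of it) and "rect" ([left, top, right, bottom] in pixels, round what is visible of it).
- manip.pinpoint(query, camera): "pixel" ([row, column] in pixels: a listed point, or the origin of a listed thing).
The state is a dict: "clock": time; "joint_pos": joint angles; "joint_velocities": joint speeds; "tau": joint torques, N m; "position": TCP position; "ee_rot": TCP orientation; "ft_force": force on the tool from outside, world axes, zero at the start; "torque": the same for the moment, N m; "grip_width": opening from 0.0 (shut) to 1.0 (fully open).
Only numpy, scipy, OpenCV 4.12 (cv2) and the standard library are available. Lean on these libraries where they do the work, as an engineer would, in place of code of your own. Each camera call takes 0.05 s, during which the arm holds its last target.

### The job

Slide the dial indicator up to the plywood wheel until its sprung plunger is pressed in about 5 mm by the rim, and let go of it. Then crank the wheel round under the plunger, gently enough that its rubber-mounted spindle is not forced sideways (25 N at most), to find the highest spot of its rim, and leave the wheel standing with that spot under the plunger. Never press the plunger to the end of its travel, and leave the things around the jig alone.

Things in the scene. Friction and masses are not known exactly. Their poses are not given: they have to be found in the camera images.
- jig: Truing jig: a wooden board 200 x 380 x 20 mm screwed down on the bench, carrying the wheel at its +y end and the dial indicator on a slide at its -y end. Origin on the bench under the slide's line, 90 mm from the wheel's axis; z up; y runs along the slide, from the indicator straight towards the wheel's axis (wheel axis at x 0, y +90 mm).
- wheel: Upright spindle with crank, clamped to a sawn plywood wheel 24 mm thick that turns with it, either way, without end; a stiff bearing keeps it where it is left (3 to 5 N at the crank knob turns it). Origin on the axis of rotation at the wheel's underside, 45 mm above the bench; x axis points along the crank arm to the knob. The hub on top reaches 91 mm above the bench.
- rim_axis (a point): Point on the wheel's axis at mid rim height, 57 mm above the bench. The rim runs 74 to 80 mm from it: out of true, with one highest spot and elsewhere a lesser hump 2.5 mm lower, both rising and falling gradually. Where they lie relative to the crank differs every time; at the start the highest spot is at least 45 degrees away from the plunger.
- bush (a point): Where the unloaded spindle's axis stands in the jig, 57 mm above the bench: the spindle sits in a rubber bush that yields sideways, about 1 mm for each 10 N of push or pull at the crank, and springs back when let go. More than 25 N would spoil the bush. While the spindle is pushed aside the dial reads accordingly wrong.
- crank_grip (a point): Middle of the wooden crank knob, an upright cylinder 16 mm in diameter and 48 mm tall (top 130 mm above the bench, crank arm below it topping at 80 mm) that spins freely on its pin 40 mm from the wheel's axis. The point is on its axis, 108 mm above the bench.
- carriage: The indicator's slide with the round dial (60 mm in diameter, white face up, top 80 mm above the bench). It slides 75 mm along the jig's y, stays where it is left and takes about 7 N to move, plus the plunger's spring force. Origin under the dial's centre, 22 mm above the bench; y towards the wheel.
- slide_grip (a point): Black upright grip post of the slide, a cylinder 18 mm in diameter, 55 mm behind the dial's centre (away from the wheel). The point is on its axis, 90 mm above the bench; the post's top is at 110 mm, the slide's plate below it at 34 mm.
- plunger: Sprung plunger of the indicator, with a ball end of 10 mm diameter, pointing along the jig's y at the wheel's axis, 57 mm above the bench. Origin at the foremost point of the ball, 65 mm ahead of the dial's centre when not pressed. Travel 16 mm; 1 N to start, then 0.2 N per mm. At the start it stands 20 to 60 mm clear of the rim.
- needle (a joint): Reading of the dial: angle of its black needle, 0 when the plunger is free, growing clockwise seen from above by 0.3 rad for each mm that the plunger is pressed in, 4.8 rad at the end of its travel. At 0 the long end points away from the wheel; one tick per mm.
- screw_jar: Closed glass jar, 56 mm in diameter, 85 mm tall, standing on the bench beside the jig; origin at the centre of its underside. Not to be moved.
- sanding_block: Sanding block of wood and cork, 60 x 110 x 34 mm, lying on the bench beside the jig; origin at the centre of its underside. Not to be moved.
- wrench: Steel wrench 160 mm long lying on the bench beside the jig, on the robot's side; origin at its middle. Not to be moved.

How it is judged:
On the way:
1. the slide stands let go with the plunger pressed in by the rim, 3 to 8 mm (needle 0.9 to 2.4 rad) (value of joint needle between 0.9 and 2.4 rad and contact force between plunger and wheel above 0.3 N and contact force between each of the arm, the fingers and carriage below 0.3 N), for 0.3 s.
At the end, for the whole second after the job is handed in: the wheel stands still with the highest spot of its rim under the plunger (the rim there within 0.5 mm of its greatest height, which is about 23 degrees either way) and the plunger still pressed in at least 3 mm by it (horizontal distance between plunger and wheel above 0.0791 m and contact force between plunger and wheel above 0.3 N and value of joint needle above 0.9 rad and angular speed of wheel below 0.05 rad/s); the robot touches nothing.
It fails at once if the plunger is pressed to the end of its travel (more than 14.5 mm) (value of joint needle above 4.35 rad).
It fails at once if the spindle is pushed over 2.5 mm (25 N) sideways out of its place (horizontal distance between rim_axis and bush above 0.0025 m).
It fails at once if the screw jar is moved more than 30 mm (distance of screw_jar from where it was at the start of the episode above 0.03 m).
It fails at once if the sanding block is moved more than 30 mm (distance of sanding_block from where it was at the start of the episode above 0.03 m).
It fails at once if the wrench is moved more than 30 mm (distance of wrench from where it was at the start of the episode above 0.03 m).
It also fails if it takes over 67 s, if anything falls off the work surface, if the arm or the gripper's body presses on something with over 40 N, if the wrist force passes 120 N, or if a joint passes its speed limit or range.

## Working session

There is one attempt and no reset: what is moved stays moved. The work goes in short steps, Python scripts to look and compute and a tool call to move; the robot and the scene stay as the last step left them, time stands still between calls to the robot, and variables do not carry over. Pictures are saved under pics/ and viewed, and the job is handed in when it is done.

Besides the shell and the picture viewer there is one more tool, called after ">>>" in YAML: its name, and indented under it one key for each argument. arm_command: Moves the arm, as the interface text tells. Its arguments: {"type":"object","properties":{"moves":{"type":"array","items":{"type":"array","items":{"type":"array","items":{"type":"number"}}}},"force":{"type":"number"}},"required":["moves"]}

```bash
mkdir -p pics; cat > h.py <<'E'
import numpy as np, cv2
from workcell import manip
from scipy.spatial.transform import Rotation as R
def K(n):
    i=manip.camera_info(n); f=210/np.tan(np.radians(i['vfov'])/2)
    return np.array([[f,0,i['cx']],[0,f,i['cy']],[0,0,1.]]),np.array(i['dist_coeffs'],float),np.array(i['pose'])
def onplane(n,rc,z,info=None):
    k,d,T=info or K(n)
    u=cv2.undistortPoints(np.array([[[rc[1],rc[0]]]],float),k,d)[0,0]
    v=T[:3,:3]@np.array([u[0],u[1],1]); o=T[:3,3]
    return o+v*(z-o[2])/v[2]
def proj(n,p,info=None):
    k,d,T=info or K(n); Ti=np.linalg.inv(T)
    r=cv2.projectPoints(np.array([p],float),cv2.Rodrigues(Ti[:3,:3])[0],Ti[:3,3],k,d)[0][0,0]
    return r[::-1]
def snap(n,f):
    im=manip.camera(n); cv2.imwrite('pics/'+f,im[:,:,::-1]); return im
E
python3 - <<'E'
from h import *
np.set_printoptions(precision=4,suppress=True)
o=manip.get_obs(); print(o['position'],o['ee_rot'],o['clock'],o['ft_force'],R.from_quat(o['ee_rot']).as_matrix())
Z={'rim_axis':.057,'bush':.057,'crank_grip':.108,'slide_grip':.09,'carriage':.022,'plunger':.057,'wheel':.045,'jig':0,'screw_jar':0,'sanding_block':0,'wrench':0}
for c in ['scene','top','wrist']:
    k,d,T=K(c); print(c,T[:3,3],T[:3,2],d); snap(c,c+'0.png')
    for q in (Z if c!='wrist' else []):
        r=manip.pinpoint(q,c)
        for x in r[:2]: print(c,q,x['pixel'],round(x['confidence'],2),onplane(c,x['pixel'],Z[q]))
print(manip.get_obs()['clock'])
E
```

```text
[0.2135 0.5871 0.3031] [ 0.1221  0.6965 -0.1232  0.6963] 0.0 [ 1.571   0.8788 -0.6955] [[-0.0005  0.3417  0.9398]
 [-0.0014  0.9398 -0.3417]
 [-1.     -0.0015  0.0001]]
scene [ 1.1396 -0.2529  0.5983] [-0.6965  0.3104 -0.647 ] [0.061 0.    0.    0.    0.   ]
scene rim_axis [205.3, 296.6] 0.82 [0.554  0.0336 0.057 ]
scene rim_axis [252.8, 248.9] 0.48 [ 0.6261 -0.0829  0.057 ]
scene bush [208.1, 294.0] 0.85 [0.5589 0.0264 0.057 ]
scene bush [245.7, 152.0] 0.67 [ 0.5467 -0.2147  0.057 ]
scene crank_grip [196.8, 309.0] 0.67 [0.5985 0.0337 0.108 ]
scene slide_grip [247.8, 151.3] 0.94 [ 0.5868 -0.2189  0.09  ]
scene slide_grip [212.3, 204.3] 0.28 [ 0.5428 -0.1244  0.09  ]
scene carriage [264.3, 196.6] 0.7 [ 0.5813 -0.1574  0.022 ]
scene carriage [251.3, 250.3] 0.37 [ 0.5907 -0.0686  0.022 ]
scene plunger [234.3, 231.0] 0.51 [ 0.5749 -0.0937  0.057 ]
scene wheel [213.2, 295.0] 0.82 [0.5591 0.0282 0.045 ]
scene jig [250.2, 249.8] 0.94 [ 0.5669 -0.0613  0.    ]
scene screw_jar [372.4, 204.9] 0.58 [ 0.7577 -0.2015  0.    ]
scene sanding_block [300.0, 363.8] 0.97 [0.7423 0.0582 0.    ]
scene wr
[... 447 characters left out ...]
54.7] 0.88 [ 0.5735 -0.164   0.022 ]
top plunger [221.2, 350.9] 0.73 [ 0.5738 -0.1523  0.057 ]
top plunger [224.2, 317.3] 0.48 [ 0.5677 -0.0917  0.057 ]
top wheel [227.2, 250.6] 0.72 [0.5621 0.03   0.045 ]
top wheel [230.2, 251.7] 0.53 [0.5566 0.0278 0.045 ]
top jig [230.1, 301.3] 0.9 [ 0.5617 -0.0648  0.    ]
top screw_jar [131.5, 366.2] 0.97 [ 0.7577 -0.1913  0.    ]
top screw_jar [231.0, 249.8] 0.64 [0.5589 0.0344 0.    ]
top sanding_block [138.4, 238.6] 0.65 [0.7426 0.0601 0.    ]
top wrench [299.1, 318.8] 0.87 [ 0.4319 -0.0982  0.    ]
top wrench [221.7, 351.6] 0.32 [ 0.579  -0.1612  0.    ]
wrist [0.1359 0.616  0.3741] [ 0.3032 -0.1111 -0.9464] [0.0247 0.     0.     0.     0.    ]
1.25
```

View pics/scene0.png

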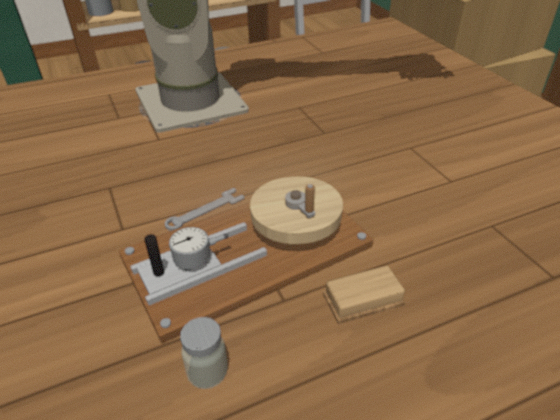

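View pics/top0.png

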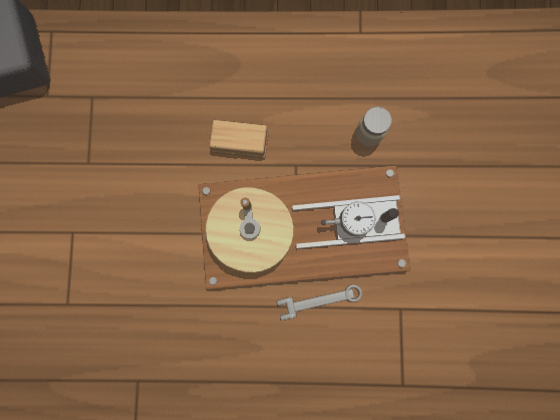

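Both pictures agree: the wheel is near (0.556, 0.031), the dial near (0.577, -0.16) and the black post near (0.587, -0.219). The jig's y runs about 97° in the world. Next I move over the jig for a close look.

```bash
cat > plan.py <<'E'
from h import *
import sys
def plan(target,yaw,n=None,vmax=22.,close=0):
    """yaw = wanted azimuth (deg) of tool y. prints rows"""
    o=manip.get_obs(); M=R.from_quat(o['ee_rot']).as_matrix(); p=np.array(o['position'])
    a=np.degrees(np.arctan2(M[1,1],M[0,1])); d=(yaw-a+180)%360-180
    D=np.array(target)-p
    if n is None: n=int(np.ceil(max(np.abs(D).max()*1.42/.001/vmax if 0 else np.linalg.norm(D)*1000/vmax,abs(d)/7,1)))
    for i in range(n):
        ai=np.radians(a+d*i/n); ty=np.array([np.cos(ai),np.sin(ai),0]); tz=np.array([np.sin(ai),-np.cos(ai),0]); tx=np.array([0,0,-1])
        s=D/n/.025
        print('[%g,%.2f,%.2f,%.2f,%.2f],'%(close,s@tx,s@ty,s@tz,-d/n),end='' if (i+1)%12 else '\n')
    print('\nfrom',p.round(4),'yaw',round(a,2))
if __name__=='__main__':
    v=list(map(float,sys.argv[1:])); plan(v[:3],v[3],int(v[4]) if len(v)>4 else None,close=v[5] if len(v)>5 else 0)
E
python3 plan.py 0.56 -0.08 0.33 7 36
```

```text
[0,-0.03,-0.57,0.62,1.75],[0,-0.03,-0.55,0.63,1.75],[0,-0.03,-0.53,0.65,1.75],[0,-0.03,-0.51,0.66,1.75],[0,-0.03,-0.49,0.68,1.75],[0,-0.03,-0.47,0.69,1.75],[0,-0.03,-0.44,0.71,1.75],[0,-0.03,-0.42,0.72,1.75],[0,-0.03,-0.40,0.73,1.75],[0,-0.03,-0.38,0.75,1.75],[0,-0.03,-0.35,0.76,1.75],[0,-0.03,-0.33,0.77,1.75],
[0,-0.03,-0.31,0.78,1.75],[0,-0.03,-0.28,0.79,1.75],[0,-0.03,-0.26,0.79,1.75],[0,-0.03,-0.23,0.80,1.75],[0,-0.03,-0.21,0.81,1.75],[0,-0.03,-0.19,0.81,1.75],[0,-0.03,-0.16,0.82,1.75],[0,-0.03,-0.14,0.82,1.75],[0,-0.03,-0.11,0.83,1.75],[0,-0.03,-0.08,0.83,1.75],[0,-0.03,-0.06,0.83,1.75],[0,-0.03,-0.03,0.83,1.75],
[0,-0.03,-0.01,0.84,1.75],[0,-0.03,0.02,0.84,1.75],[0,-0.03,0.04,0.83,1.75],[0,-0.03,0.07,0.83,1.75],[0,-0.03,0.09,0.83,1.75],[0,-0.03,0.12,0.83,1.75],[0,-0.03,0.14,0.82,1.75],[0,-0.03,0.17,0.82,1.75],[0,-0.03,0.19,0.81,1.75],[0,-0.03,0.22,0.81,1.75],[0,-0.03,0.24,0.80,1.75],[0,-0.03,0.27,0.79,1.75],

from [0.2136 0.5874 0.3039] yaw 70.02
```

View pics/wrist0.png

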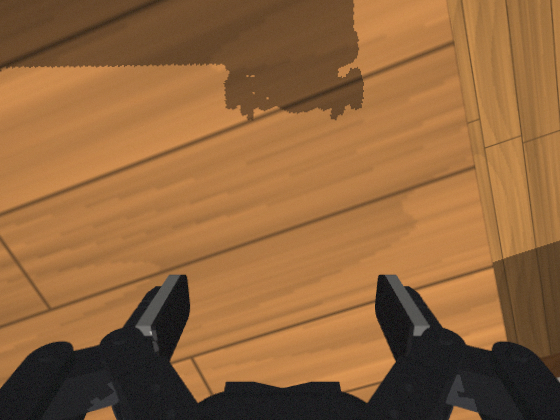

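The wrist picture shows only bare bench. Moving across to the jig.

>>> arm_command:
  moves:
    - [[0,-0.03,-0.57,0.62,1.75],[0,-0.03,-0.55,0.63,1.75],[0,-0.03,-0.53,0.65,1.75],[0,-0.03,-0.51,0.66,1.75],[0,-0.03,-0.49,0.68,1.75],[0,-0.03,-0.47,0.69,1.75],[0,-0.03,-0.44,0.71,1.75],[0,-0.03,-0.42,0.72,1.75],[0,-0.03,-0.4,0.73,1.75],[0,-0.03,-0.38,0.75,1.75],[0,-0.03,-0.35,0.76,1.75],[0,-0.03,-0.33,0.77,1.75]]

```text
clock: 2.25
position: [0.3299, 0.3627, 0.3131]
ee_rot: [0.249, 0.662, -0.248, 0.662]
ft_force: [0.5, -0.7, -0.8]
grip_width: 1.0
```

>>> arm_command:
  moves:
    - [[0,-0.03,-0.31,0.78,1.75],[0,-0.03,-0.28,0.79,1.75],[0,-0.03,-0.26,0.79,1.75],[0,-0.03,-0.23,0.8,1.75],[0,-0.03,-0.21,0.81,1.75],[0,-0.03,-0.19,0.81,1.75],[0,-0.03,-0.16,0.82,1.75],[0,-0.03,-0.14,0.82,1.75],[0,-0.03,-0.11,0.83,1.75],[0,-0.03,-0.08,0.83,1.75],[0,-0.03,-0.06,0.83,1.75],[0,-0.03,-0.03,0.83,1.75]]

```text
clock: 3.25
position: [0.4453, 0.1405, 0.322]
ee_rot: [0.365, 0.606, -0.365, 0.606]
ft_force: [0.5, 0.0, -0.6]
grip_width: 0.999
```

>>> arm_command:
  moves:
    - [[0,-0.03,-0.01,0.84,1.75],[0,-0.03,0.02,0.84,1.75],[0,-0.03,0.04,0.83,1.75],[0,-0.03,0.07,0.83,1.75],[0,-0.03,0.09,0.83,1.75],[0,-0.03,0.12,0.83,1.75],[0,-0.03,0.14,0.82,1.75],[0,-0.03,0.17,0.82,1.75],[0,-0.03,0.19,0.81,1.75],[0,-0.03,0.22,0.81,1.75],[0,-0.03,0.24,0.8,1.75],[0,-0.03,0.27,0.79,1.75]]

```text
clock: 4.25
position: [0.5606, -0.0822, 0.3309]
ee_rot: [0.469, 0.529, -0.469, 0.529]
ft_force: [0.7, 0.3, 0.3]
grip_width: 0.999
```

```bash
python3 - <<'E'
from h import *
np.set_printoptions(precision=4,suppress=True)
o=manip.get_obs(); print(o['position'],o['clock'],o['ft_force'],o['joint_pos'])
Z={'rim_axis':.057,'bush':.057,'crank_grip':.108,'slide_grip':.09,'carriage':.022,'plunger':.057,'wheel':.045,'jig':0}
for c in ['wrist']:
    info=K(c); snap(c,c+'1.png'); np.savez('w1.npz',*info)
    for q in Z:
        r=manip.pinpoint(q,c)
        for x in r[:2]: print(c,q,x['pixel'],round(x['confidence'],2),onplane(c,x['pixel'],Z[q],info))
E
```

```text
[ 0.5606 -0.0822  0.3309] 4.25 [0.7429 0.2745 0.2723] [-0.4732  0.2042  0.6273  1.6093 -0.1215  1.3675  0.2886]
wrist rim_axis [68.6, 291.3] 0.95 [0.5567 0.0282 0.057 ]
wrist rim_axis [193.8, 288.9] 0.36 [ 0.5702 -0.0966  0.057 ]
wrist bush [68.3, 291.8] 0.62 [0.5571 0.0285 0.057 ]
wrist crank_grip [61.7, 342.8] 0.66 [0.597  0.0341 0.108 ]
wrist slide_grip [306.3, 290.7] 0.89 [ 0.5867 -0.2166  0.09  ]
wrist slide_grip [238.9, 289.2] 0.62 [ 0.5747 -0.1355  0.09  ]
wrist carriage [237.8, 289.4] 0.6 [ 0.5799 -0.1637  0.022 ]
wrist plunger [192.4, 288.3] 0.68 [ 0.5693 -0.0951  0.057 ]
wrist wheel [70.4, 292.8] 0.77 [0.5586 0.0277 0.045 ]
wrist jig [154.5, 287.7] 0.83 [ 0.5656 -0.0633  0.    ]
wrist jig [238.7, 290.4] 0.68 [ 0.5831 -0.1744  0.    ]
```

View pics/wrist1.png

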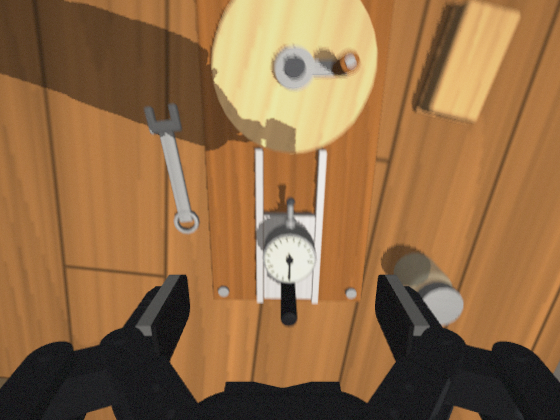

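The wrist picture shows the dial with its needle at 0, pointing down at (260,290). The post top is at (312,290), the wheel hub at (68,293) and the crank knob at (62,345), and the rails run along the picture's vertical. Next I estimate the rim profile from the first top picture and plan the move to the post.

```bash
python3 - <<'E'
from h import *
np.set_printoptions(precision=1,suppress=True)
for c in ['top','scene']:
    r=manip.regions_of('wheel',c)[0]; m=r['mask'].astype(np.uint8); print(c,r['rect'],r['confidence'],m.sum())
    ct=max(cv2.findContours(m,cv2.RETR_EXTERNAL,cv2.CHAIN_APPROX_NONE)[0],key=len)[:,0]
    P=np.array([onplane(c,(y,x),.069) for x,y in ct])[:,:2]
    for W in [np.array([.5565,.0295])]:
        v=P-W; a=np.degrees(np.arctan2(v[:,1],v[:,0]))%360; rr=np.hypot(*v.T)*1000
        print([(b,round(float(np.median(rr[(np.abs((a-b+180)%360-180)<7.5)])),1)) for b in range(0,360,15)])
    print(K(c)[2][:3,3])
E
python3 plan.py 0.5865 -0.2195 0.25 7 8; python3 - <<'E'
E
```

```text
top [206.8, 183.3, 295.6, 272.4] 0.79 5812
[(0, 76.5), (15, 77.1), (30, 78.1), (45, 78.7), (60, 79.4), (75, 79.2), (90, 79.1), (105, 77.8), (120, 77.1), (135, 76.3), (150, 74.4), (165, 73.5), (180, 74.5), (195, 75.2), (210, 75.6), (225, 76.2), (240, 75.9), (255, 76.5), (270, 77.1), (285, 76.0), (300, 75.0), (315, 75.4), (330, 74.6), (345, 74.8)]
[ 0.5 -0.   1. ]
scene [251.0, 178.4, 345.3, 243.9] 0.7 5051
[(0, 99.5), (15, 95.4), (30, 88.2), (45, 82.6), (60, 79.5), (75, 79.1), (90, 78.0), (105, 77.9), (120, 75.4), (135, 73.8), (150, 69.9), (165, 67.6), (180, 70.4), (195, 70.9), (210, 72.9), (225, 73.4), (240, 74.0), (255, 75.4), (270, 80.5), (285, 87.4), (300, 94.9), (315, 98.6), (330, 101.5), (345, 99.7)]
[ 1.1 -0.3  0.6]
[0,0.40,0.05,0.71,0.01],[0,0.40,0.05,0.71,0.01],[0,0.40,0.05,0.71,0.01],[0,0.40,0.05,0.71,0.01],[0,0.40,0.05,0.71,0.01],[0,0.40,0.05,0.71,0.01],[0,0.40,0.05,0.71,0.01],[0,0.40,0.05,0.71,0.01],
from [ 0.5597 -0.0796  0.331 ] yaw 7.08
```

The top picture suggests the highest spot is near azimuth 65–75° and the lesser hump near 265°. The plunger stands at about 277°. The dial will have to check that. Now to the post.

>>> arm_command:
  moves:
    - [[0,0.4,0.05,0.71,0],[0,0.4,0.05,0.71,0],[0,0.4,0.05,0.71,0],[0,0.4,0.05,0.71,0],[0,0.4,0.05,0.71,0],[0,0.4,0.05,0.71,0],[0,0.4,0.05,0.71,0],[0,0.4,0.05,0.71,0],[0,0,0,0,0]]

```text
clock: 5.55
position: [0.5859, -0.223, 0.2489]
ee_rot: [0.468, 0.529, -0.47, 0.528]
ft_force: [-1.1, -0.5, 0.6]
grip_width: 1.004
```

```bash
python3 - <<'E'
from h import *
np.set_printoptions(precision=4,suppress=True)
o=manip.get_obs(); print(o['position'],o['clock'],o['ft_force'])
info=K('wrist'); snap('wrist','wrist2.png')
for q,z in {'slide_grip':.09,'carriage':.022}.items():
    for x in manip.pinpoint(q,'wrist')[:2]: print(q,x['pixel'],round(x['confidence'],2),onplane('wrist',x['pixel'],z,info))
E
python3 plan.py 0.5865 -0.219 0.149 7 5
```

```text
[ 0.5859 -0.223   0.2489] 5.55 [-1.0934 -0.5045  0.6422]
slide_grip [207.6, 283.3] 0.72 [ 0.5859 -0.2162  0.09  ]
carriage [124.7, 282.4] 0.91 [ 0.5786 -0.1624  0.022 ]
[0,0.82,-0.01,-0.00,0.01],[0,0.82,-0.01,-0.00,0.01],[0,0.82,-0.01,-0.00,0.01],[0,0.82,-0.01,-0.00,0.01],[0,0.82,-0.01,-0.00,0.01],
from [ 0.5872 -0.2192  0.2511] yaw 7.04
```

View pics/wrist2.png

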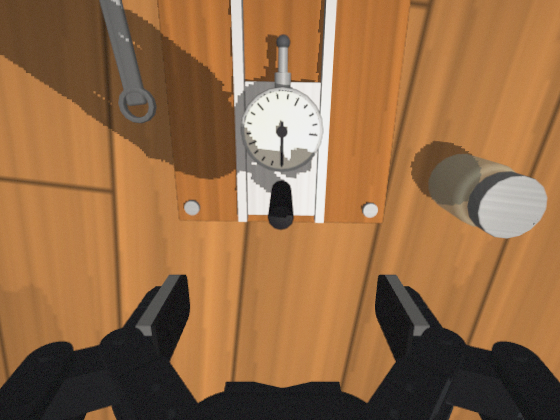

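The post top is at (212,281), midway between the pads, and the needle is still at 0. Descend and grip.

>>> arm_command:
  moves:
    - [[0,0.82,0,0,0],[0,0.82,0,-0.02,0],[0,0.82,0,-0.02,0],[0,0.82,0,-0.02,0],[0,0.82,0,0,0],[0,0,0,0,0],[1,0,0,0,0],[1,0,0,0,0],[1,0,0,0,0],[1,0,0,0,0],[1,0,0,0,0],[1,0,0,0,0]]
  force: 40

```text
clock: 6.7
position: [0.5843, -0.2195, 0.1491]
ee_rot: [0.468, 0.531, -0.47, 0.528]
ft_force: [-11.8, 3.2, 9.4]
grip_width: 0.201
```

```bash
python3 - <<'E'
from h import *
np.set_printoptions(precision=4,suppress=True)
o=manip.get_obs(); print(o['position'],o['clock'],o['ft_force'],o['grip_width'])
info=K('wrist'); snap('wrist','wrist3.png'); snap('scene','scene3.png')
E
```

```text
[ 0.5843 -0.2195  0.1491] 6.7 [-11.7943   3.206    9.3859] 0.20051316362878632
```

View pics/wrist3.png

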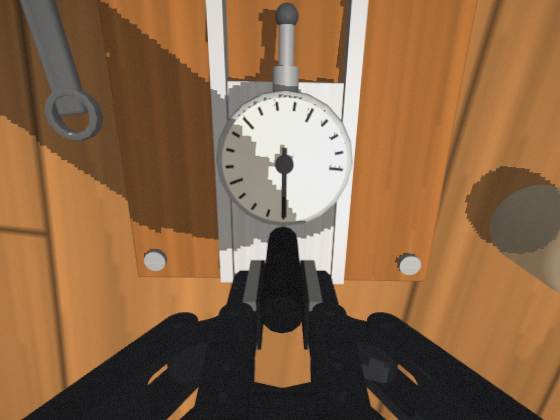

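View pics/scene3.png

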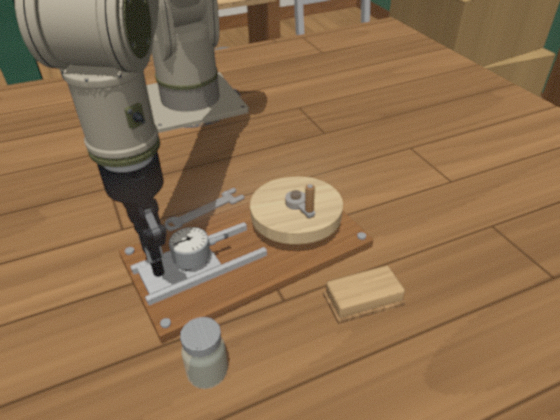

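The post is gripped, and the dial is plainly visible to the wrist camera with the needle pointing down at (190,284), which is 0. Next I slide about 40 mm forward, with a small sideways relief.

>>> arm_command:
  moves:
    - [[1,0,-0.08,0,0],[1,0,0,-0.2,0],[1,0,0,-0.2,0],[1,0,0,-0.2,0],[1,0,0,-0.2,0],[1,0,0,-0.2,0],[1,0,0,-0.2,0],[1,0,0,-0.2,0],[1,0,0,-0.2,0],[1,0,0,0,0],[1,0,0,0,0]]

```text
clock: 7.72
position: [0.5797, -0.1802, 0.1491]
ee_rot: [0.468, 0.529, -0.469, 0.53]
ft_force: [-3.5, -3.2, 4.0]
grip_width: 0.2
```

```bash
python3 - <<'E'
from h import *
np.set_printoptions(precision=4,suppress=True)
o=manip.get_obs(); print(o['position'],o['clock'],o['ft_force'],o['grip_width'])
info=K('wrist'); snap('wrist','wrist4.png')
for q,z in {'plunger':.057,'slide_grip':.09}.items():
    for x in manip.pinpoint(q,'wrist')[:2]: print(q,x['pixel'],round(x['confidence'],2),onplane('wrist',x['pixel'],z,info))
E
```

```text
[ 0.5797 -0.1802  0.1491] 7.7167 [-3.4766 -3.2106  3.9871] 0.20006027647898575
plunger [1.0, 285.2] 0.61 [ 0.5668 -0.0587  0.057 ]
plunger [270.6, 512.2] 0.5 [ 0.7073 -0.1724  0.057 ]
slide_grip [288.5, 282.6] 0.7 [ 0.5802 -0.1787  0.09  ]
```

View pics/wrist4.png

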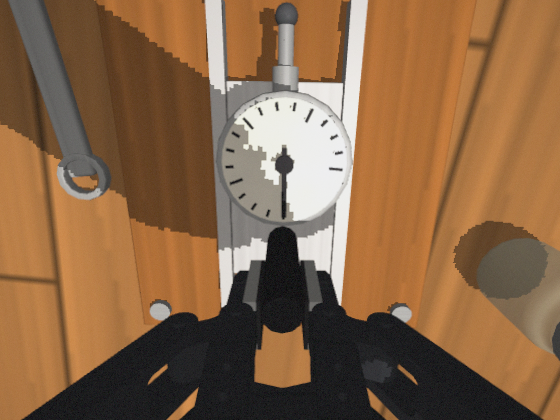

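The slide has moved 40 mm, the needle is still at 0, and about 12 mm of clearance remains. Advance 15 mm and read the dial.

>>> arm_command:
  moves:
    - [[1,0,0,-0.12,0],[1,0,0,-0.12,0],[1,0,0,-0.12,0],[1,0,0,-0.12,0],[1,0,0,-0.12,0],[1,0,0,0,0],[1,0,0,0,0]]

```text
clock: 8.45
position: [0.5781, -0.1658, 0.1491]
ee_rot: [0.469, 0.528, -0.469, 0.53]
ft_force: [-1.6, -6.3, 3.1]
grip_width: 0.202
```

```bash
python3 - <<'E'
from h import *
np.set_printoptions(precision=4,suppress=True)
o=manip.get_obs(); print(o['position'],o['clock'],o['ft_force'],o['grip_width'])
snap('wrist','wrist5.png')
E
```

```text
[ 0.5781 -0.1658  0.1491] 8.45 [-1.5781 -6.3204  3.1098] 0.2018367612991677
```

View pics/wrist5.png

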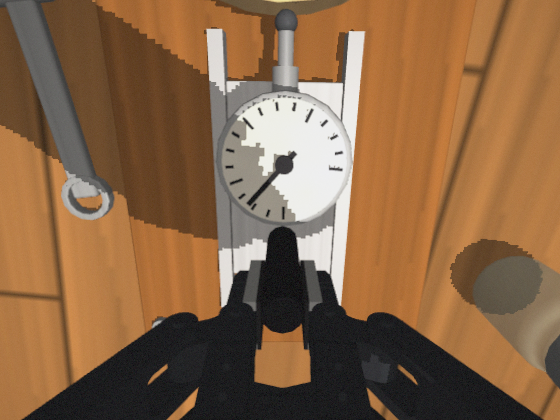

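The needle tip is at (205,249), about 0.7 rad or 2.3 mm. Add 2.75 mm, then release.

>>> arm_command:
  moves:
    - [[1,0,0,-0.06,0],[1,0,0,-0.05,0],[1,0,0,0,0],[1,0,0,0,0],[0.5,0,0,0,0],[0,0,0,0,0],[0,0,0,0,0],[0,0,0,0,0],[0,0,0,0,0],[0,0,0,0,0]]

```text
clock: 9.33
position: [0.5779, -0.1611, 0.1484]
ee_rot: [0.468, 0.53, -0.468, 0.53]
ft_force: [-0.7, -0.7, -0.2]
grip_width: 0.998
```

```bash
python3 - <<'E'
from h import *
np.set_printoptions(precision=4,suppress=True)
o=manip.get_obs(); print(o['position'],o['clock'],o['ft_force'],o['grip_width'])
snap('wrist','wrist6.png')
E
```

```text
[ 0.5779 -0.1611  0.1484] 9.3333 [-0.6664 -0.7422 -0.1684] 0.9975776098849597
```

View pics/wrist6.png

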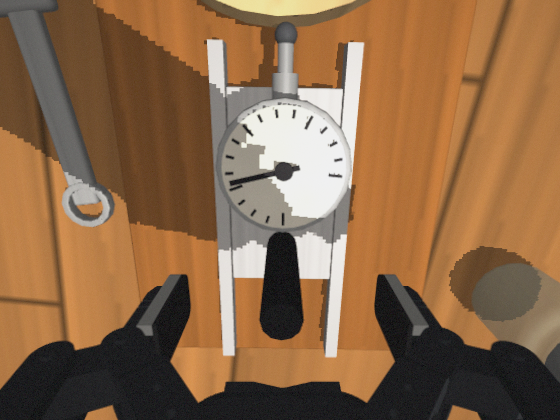

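Released. The needle tip is at (184,230), about 1.33 rad or 4.4 mm, so the slide stands properly set. Next, up and across to above the crank knob, with the jaws tangential.

```bash
python3 - <<'E'
from plan import *
o=manip.get_obs(); print(o['joint_pos'])
# virtual: after rising 0.12
import plan
p=np.array(o['position'])
class F: pass
orig=manip.get_obs
manip.get_obs=lambda: {**o,'position':p+np.array([0,0,0.12])}
plan.plan([0.585,0.033,0.27],95,14)
E
```

```text
[-0.2915884   0.46476594  0.61533828  1.7297252  -0.30417409  1.04400055
  0.55118828]
[0,-0.00,0.09,-0.55,-6.28],[0,-0.00,0.15,-0.54,-6.28],[0,-0.00,0.21,-0.52,-6.28],[0,-0.00,0.26,-0.49,-6.28],[0,-0.00,0.31,-0.46,-6.28],[0,-0.00,0.36,-0.42,-6.28],[0,-0.00,0.40,-0.38,-6.28],[0,-0.00,0.44,-0.33,-6.28],[0,-0.00,0.48,-0.28,-6.28],[0,-0.00,0.51,-0.23,-6.28],[0,-0.00,0.53,-0.17,-6.28],[0,-0.00,0.54,-0.11,-6.28],
[0,-0.00,0.55,-0.05,-6.28],[0,-0.00,0.56,0.01,-6.28],
from [ 0.5779 -0.1612  0.2684] yaw 7.03
```

>>> arm_command:
  moves:
    - [[0,-0.8,0,0,0],[0,-0.8,0,0,0],[0,-0.8,0,0,0],[0,-0.8,0,0,0],[0,-0.8,0,0,0],[0,-0.8,0,0,0]]

```text
clock: 9.88
position: [0.5777, -0.1613, 0.2694]
ee_rot: [0.469, 0.53, -0.468, 0.53]
ft_force: [-1.0, 0.2, 0.0]
grip_width: 1.002
```

>>> arm_command:
  moves:
    - [[0,0,0.09,-0.55,-6.28],[0,0,0.15,-0.54,-6.28],[0,0,0.21,-0.52,-6.28],[0,0,0.26,-0.49,-6.28],[0,0,0.31,-0.46,-6.28],[0,0,0.36,-0.42,-6.28],[0,0,0.4,-0.38,-6.28],[0,0,0.44,-0.33,-6.28],[0,0,0.48,-0.28,-6.28],[0,0,0.51,-0.23,-6.28],[0,0,0.53,-0.17,-6.28],[0,0,0.54,-0.11,-6.28]]

```text
clock: 10.88
position: [0.5842, 0.0059, 0.2684]
ee_rot: [0.045, 0.706, -0.045, 0.706]
ft_force: [0.1, -0.1, -0.5]
grip_width: 0.997
```

>>> arm_command:
  moves:
    - [[0,0,0.55,-0.05,-6.28],[0,0,0.56,0,-6.28],[0,0,0,0,0],[0,0,0,0,0],[0,0,0,0,0]]

```text
clock: 11.3
position: [0.5851, 0.0317, 0.2684]
ee_rot: [-0.029, 0.707, 0.029, 0.707]
ft_force: [-1.1, -0.2, -0.7]
grip_width: 0.998
```

```bash
python3 - <<'E'
from h import *
np.set_printoptions(precision=4,suppress=True)
o=manip.get_obs(); print(o['position'],o['clock'],o['ft_force'],o['grip_width'],o['joint_pos'])
info=K('wrist'); snap('wrist','wrist7.png'); np.savez('w7.npz',*info)
for q,z in {'crank_grip':.108,'rim_axis':.057,'bush':.057,'plunger':.057}.items():
    for x in manip.pinpoint(q,'wrist')[:2]: print(q,x['pixel'],round(x['confidence'],2),onplane('wrist',x['pixel'],z,info))
snap('top','top7.png');snap('scene','scene7.png')
for c in ['top','scene']:
  for q,z in {'crank_grip':.108,'rim_axis':.057}.items():
    for x in manip.pinpoint(q,c)[:1]: print(c,q,x['pixel'],round(x['confidence'],2),onplane(c,x['pixel'],z))
E
```

```text
[0.5851 0.0317 0.2684] 11.3 [-1.0774 -0.1689 -0.7484] 0.9983784681220024 [-0.4263  0.2714  0.3524  1.6357 -0.0971  1.2519  1.597 ]
crank_grip [231.3, 285.4] 0.76 [0.5979 0.0351 0.108 ]
rim_axis [165.8, 278.7] 0.59 [0.558  0.0264 0.057 ]
bush [165.5, 278.5] 0.66 [0.5578 0.0262 0.057 ]
bush [233.1, 285.7] 0.55 [0.6207 0.0378 0.057 ]
plunger [165.8, 194.2] 0.69 [ 0.564  -0.0468  0.057 ]
scene crank_grip [223.9, 255.1] 0.69 [ 0.622  -0.0683  0.108 ]
scene rim_axis [203.7, 294.8] 0.81 [0.5488 0.0327 0.057 ]
```

View pics/wrist7.png

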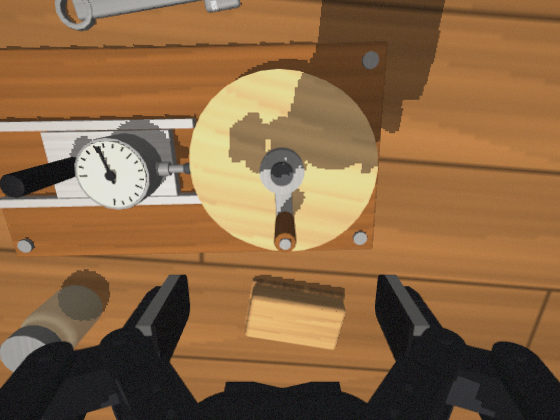

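View pics/top7.png

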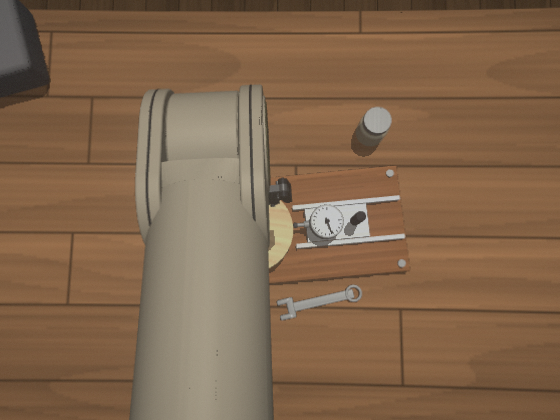

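View pics/scene7.png

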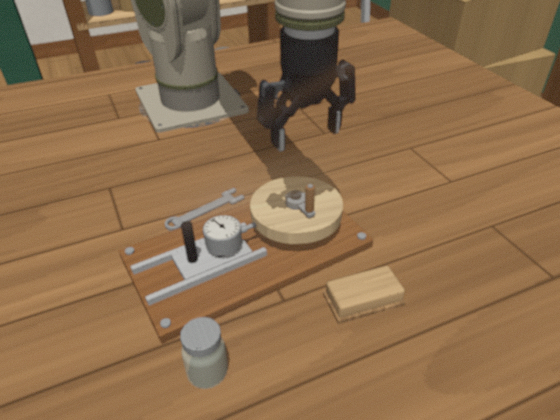

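The wrist view shows the hub centre near (171,282), the knob top near (243,286) and the dial at (173,112). The top and scene cameras also see the dial. I refine the axis and knob positions from these.

```bash
python3 - <<'E'
from h import *
np.set_printoptions(precision=4,suppress=True)
z=np.load('w7.npz'); info=(z['arr_0'],z['arr_1'],z['arr_2'])
im=cv2.imread('pics/wrist7.png'); cv2.imwrite('pics/w7z.png',cv2.resize(im[130:270,230:340],None,fx=5,fy=5,interpolation=cv2.INTER_CUBIC))
print('hub',onplane('wrist',(171,282),.091,info),'knobtop',onplane('wrist',(243.5,285.5),.130,info))
for W in [(.5575,.028),(.5565,.0295)]:
  for z_ in (.091,.13,.069): print(W,z_,proj('wrist',[*W,z_],info))
E
python3 plan.py 0.5975 0.0335 0.2 95 4
```

```text
hub [0.5552 0.0291 0.091 ] knobtop [0.5979 0.035  0.13  ]
(0.5575, 0.028) 0.091 [173.8741 280.3834]
(0.5575, 0.028) 0.13 [186.778  280.0343]
(0.5575, 0.028) 0.069 [168.1326 280.5386]
(0.5565, 0.0295) 0.091 [172.7569 282.4265]
(0.5565, 0.0295) 0.13 [185.4866 282.4276]
(0.5565, 0.0295) 0.069 [167.0944 282.426 ]
[0,0.68,-0.00,0.12,-0.02],[0,0.68,-0.00,0.12,-0.02],[0,0.68,-0.00,0.12,-0.02],[0,0.68,-0.00,0.12,-0.02],
from [0.5852 0.0329 0.2684] yaw 94.92
```

View pics/w7z.png

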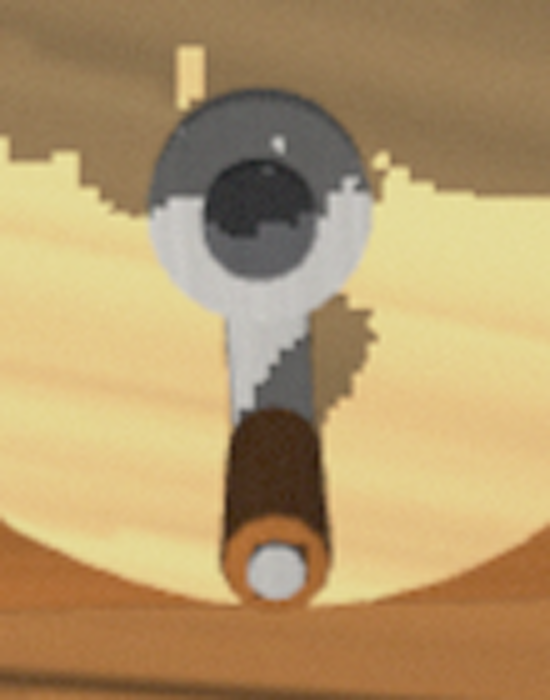

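The knob axis is at about (0.597, 0.0345) and the spindle at about (0.557, 0.0293), so the crank azimuth is 7.6°. I will close the jaws only as a loose cage of about 20 mm round the knob, jaws tangential. They then push only along the circle and cannot pull the spindle radially.

>>> arm_command:
  moves:
    - [[0,0,0,0.24,-1.4],[0,0,0.02,0.24,-1.3],[0,0.69,0,0,0],[0,0.69,0,0,0],[0,0.69,0,0,0],[0,0.69,0,0,0],[0,0.69,0,0,0],[0,0.69,0,0,0],[0,0,0,0,0],[0.4,0,0,0,0]]

```text
clock: 12.68
position: [0.5968, 0.0346, 0.1645]
ee_rot: [-0.047, 0.706, 0.047, 0.705]
ft_force: [0.8, 0.0, 0.6]
grip_width: 0.885
```

```bash
python3 - <<'E'
from h import *
np.set_printoptions(precision=4,suppress=True)
o=manip.get_obs(); print(o['position'],o['clock'],o['ft_force'],o['grip_width'],o['joint_pos'])
snap('wrist','wrist8.png')
E
```

```text
[0.5968 0.0346 0.1645] 12.6833 [0.7689 0.0245 0.5747] 0.8849207773137595 [-0.399   0.3961  0.3264  1.7098 -0.142   1.0606  1.678 ]
```

View pics/wrist8.png

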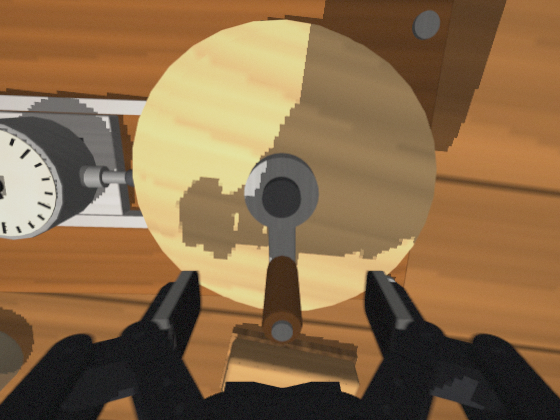

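The knob top at (330,282) is midway between the jaws. Close to the loose cage.

>>> arm_command:
  moves:
    - [[0.76,0,0,0,0],[0.76,0,0,0,0],[0.76,0,0,0,0],[0.76,0,0,0,0],[0.76,0,0,0,0]]
  force: 20

```text
clock: 13.15
position: [0.5972, 0.0347, 0.1653]
ee_rot: [-0.047, 0.705, 0.047, 0.706]
ft_force: [0.4, 1.0, 0.0]
grip_width: 0.243
```

```bash
python3 - <<'E'
from h import *
np.set_printoptions(precision=4,suppress=True)
o=manip.get_obs(); print(o['position'],o['clock'],o['ft_force'],o['grip_width'])
snap('wrist','wrist9.png'); im=snap('top','top9.png'); s=snap('scene','scene9.png')
a=cv2.resize(im[180:270,280:410],None,fx=4,fy=4,interpolation=cv2.INTER_CUBIC); b=cv2.resize(s[200:280,160:290],None,fx=4,fy=4,interpolation=cv2.INTER_CUBIC)
cv2.imwrite('pics/z9.png',np.vstack([a[:300],b[:300]])[:,:,::-1])
E
```

```text
[0.5972 0.0347 0.1653] 13.15 [0.3794 0.975  0.0419] 0.24337785798043404
```

View pics/wrist9.png

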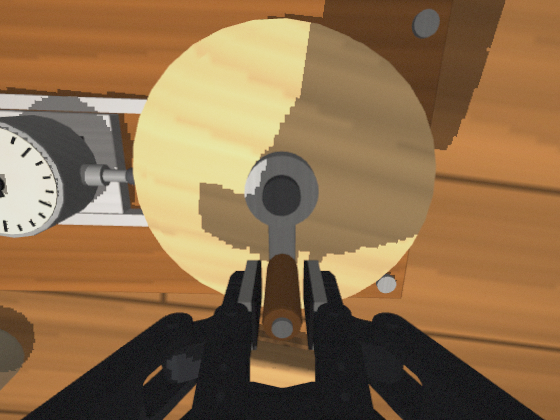

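View pics/z9.png

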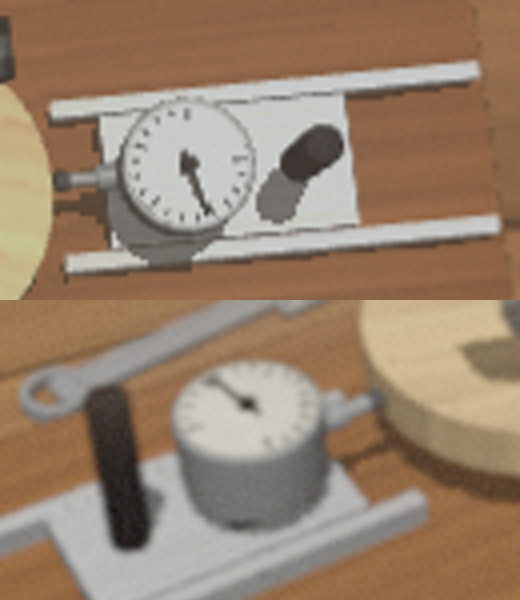

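The knob sits caged with clearance, at forces near 0, and both the top and scene cameras show the needle. I write a dial reader that rectifies the dial face.

```bash
cat > dial.py <<'E'
from h import *
C=np.array([.5734,-.107]); AZ0=-83.1
def rect(c,im,info=None):
    info=info or K(c); Ti=np.linalg.inv(info[2]); N=161
    g=(np.arange(N)-80)*.0005   # 0.5 mm per px
    X,Y=np.meshgrid(g,-g); P=np.stack([C[0]+X,C[1]+Y,0*X+.080],-1).reshape(-1,3)
    q=cv2.projectPoints(P,cv2.Rodrigues(Ti[:3,:3])[0],Ti[:3,3],info[0],info[1])[0].reshape(N,N,2).astype(np.float32)
    return cv2.remap(im,q[...,0],q[...,1],cv2.INTER_CUBIC)
def refine(r):
    g=cv2.cvtColor(r,cv2.COLOR_RGB2HSV); m=((g[...,1]<70)&(g[...,2]>110)).astype(np.uint8)
    gr=cv2.GaussianBlur(cv2.cvtColor(r,cv2.COLOR_RGB2GRAY),(5,5),1)
    return gr
def read(c,im,off=(0,0),info=None):
    r=rect(c,im,info); g=cv2.cvtColor(r,cv2.COLOR_RGB2GRAY).astype(np.float32)
    best=[]
    # darkness along ray 4..17mm from centre, centre searched +-4mm
    th=np.radians(np.arange(0,360,2)); rad=np.arange(4,17,.5)*2; rb=np.arange(2,6,.5)*2
    res=None
    for dx in np.arange(-8,9,1):
        for dy in np.arange(-8,9,1):
            cx,cy=80+off[0]+dx,80+off[1]+dy
            xs=(cx+np.outer(np.cos(th),rad)).astype(np.float32); ys=(cy-np.outer(np.sin(th),rad)).astype(np.float32)
            v=cv2.remap(g,xs,ys,cv2.INTER_LINEAR).mean(1)
            hub=cv2.remap(g,(cx+np.outer(np.cos(th),[0,2,3])).astype(np.float32),(cy-np.outer(np.sin(th),[0,2,3])).astype(np.float32),cv2.INTER_LINEAR).mean()
            i=v.argmin(); s=np.median(v)-v[i]-hub*1.0
            if res is None or s>res[0]: res=(s,np.degrees(th[i]),dx,dy)
    rd=np.radians((AZ0-res[1])%360)
    if rd>5.6: rd-=2*np.pi
    return rd,rd/.3,res,r
def both(tag):
    out=[]
    for c in ('top','scene'):
        im=snap(c,f'{c}_{tag}.png'); rd,mm,res,r=read(c,im); out.append(r); print(c,'needle %.2f rad %.2f mm'%(rd,mm),'score %.0f'%res[0],res[2:])
    cv2.imwrite(f'pics/d_{tag}.png',cv2.resize(np.hstack(out),None,fx=2,fy=2)[:,:,::-1])
    o=manip.get_obs(); print(np.round(o['position'],4),round(o['clock'],2),np.round(o['ft_force'],1))
E
python3 - <<'E'
from dial import *
out=[]
for c in ('top','scene'):
    im=cv2.imread(f'pics/{c}9.png')[:,:,::-1].copy(); x=read(c,im); print(x[:3]); out.append(x[3])
cv2.imwrite('pics/d9.png',cv2.resize(np.hstack(out),None,fx=2,fy=2)[:,:,::-1])
E
```

```text
(np.float64(1.3072516097437525), np.float64(4.357505365812509), (np.float32(42.989594), np.float64(202.0), np.int64(1), np.int64(-3)))
(np.float64(1.3072516097437525), np.float64(4.357505365812509), (np.float32(4.1490707), np.float64(202.0), np.int64(1), np.int64(0)))
```

View pics/d9.png

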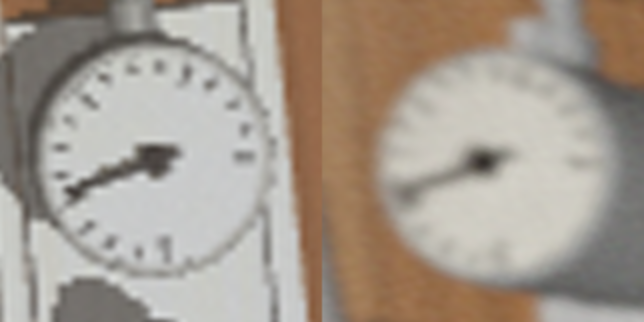

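Both cameras read 1.31 rad (4.36 mm). Now I crank clockwise in small steps, starting gently.

>>> arm_command:
  moves:
    - [[0.76,0,-0.056,0,2],[0.76,0,-0.084,-0.002,3],[0.76,0,-0.084,-0.002,3],[0.76,0,-0.084,-0.002,3],[0.76,0,-0.084,-0.002,3],[0.76,0,-0.084,-0.002,3],[0.76,0,-0.084,-0.002,3],[0.76,0,0,0,0]]

```text
clock: 13.97
position: [0.5967, 0.0218, 0.1651]
ee_rot: [0.077, 0.703, -0.076, 0.703]
ft_force: [0.8, 3.9, 0.3]
grip_width: 0.24
```

```bash
python3 - <<'E'
from dial import *
both('10'); snap('wrist','wrist10.png')
p=manip.get_obs()['position']; v=p[:2]-np.array([.557,.0293]); print(np.hypot(*v),np.degrees(np.arctan2(v[1],v[0])))
E
```

```text
top needle 1.31 rad 4.36 mm score 48 (np.int64(-6), np.int64(-2))
scene needle 1.38 rad 4.59 mm score 5 (np.int64(1), np.int64(0))
[0.5968 0.0218 0.1651] 14.07 [1.7 5.2 0.8]
0.040489159140352 -10.818437758567308
```

View pics/wrist10.png

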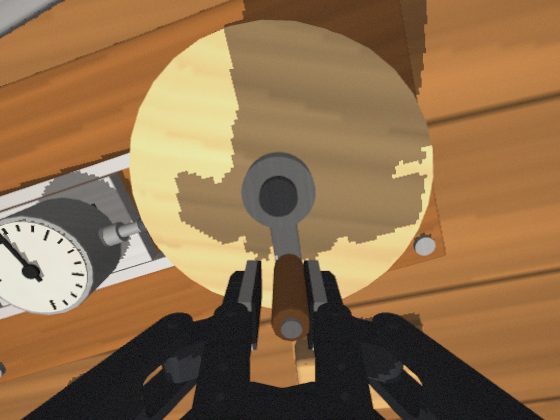

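View pics/d_10.png

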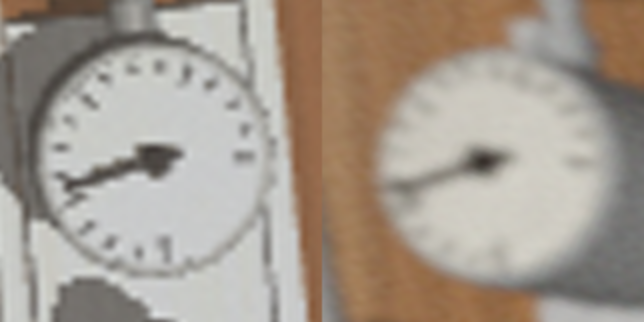

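The wheel is turning: about 5 N tangential, no radial pull, and the knob lies against one pad. Continue in 40° steps.

>>> arm_command:
  moves:
    - [[0.76,0,-0.084,-0.002,3],[0.76,0,-0.112,-0.004,4],[0.76,0,-0.112,-0.004,4],[0.76,0,-0.112,-0.004,4],[0.76,0,-0.112,-0.004,4],[0.76,0,-0.112,-0.004,4],[0.76,0,-0.112,-0.004,4],[0.76,0,-0.084,-0.002,3],[0.76,0,0,0,0]]

```text
clock: 14.87
position: [0.5872, 0.0021, 0.1651]
ee_rot: [0.256, 0.659, -0.256, 0.659]
ft_force: [2.9, 1.9, -0.1]
grip_width: 0.236
```

```bash
cat > rd.py <<'E'
import sys
from dial import *
both(sys.argv[1])
o=manip.get_obs(); p=o['position']; v=p[:2]-np.array([.557,.0293]); M=R.from_quat(o['ee_rot']).as_matrix()
print('r %.1f az %.1f yaw %.1f'%(np.hypot(*v)*1000,np.degrees(np.arctan2(v[1],v[0])),np.degrees(np.arctan2(M[1,1],M[0,1]))), 'f_tool',np.round(M.T@o['ft_force'],1),'j7',o['joint_pos'][6].round(2))
E
python3 rd.py 11
```

```text
top needle 0.92 rad 3.08 mm score 50 (np.int64(1), np.int64(-5))
scene needle 0.89 rad 2.96 mm score -0 (np.int64(1), np.int64(0))
[0.5872 0.0022 0.165 ] 14.97 [2.5 2.4 0.1]
r 40.6 az -41.9 yaw 47.8 f_tool [-0.1  3.5  0.3] j7 0.92
```

The dial has dropped to 3.0 mm and the forces are fine (3.5 N tangential, 0.3 N radial). Continue.

>>> arm_command:
  moves:
    - [[0.76,0,-0.084,-0.002,3],[0.76,0,-0.112,-0.004,4],[0.76,0,-0.112,-0.004,4],[0.76,0,-0.112,-0.004,4],[0.76,0,-0.112,-0.004,4],[0.76,0,-0.112,-0.004,4],[0.76,0,-0.112,-0.004,4],[0.76,0,-0.084,-0.002,3],[0.76,0,0,0,0]]

```text
clock: 15.72
position: [0.5697, -0.0093, 0.1651]
ee_rot: [0.418, 0.57, -0.418, 0.571]
ft_force: [3.7, 1.3, 0.1]
grip_width: 0.234
```

```bash
python3 rd.py 12
```

```text
top needle 0.75 rad 2.50 mm score 46 (np.int64(-1), np.int64(-5))
scene needle 0.71 rad 2.38 mm score 4 (np.int64(0), np.int64(0))
[ 0.5697 -0.0092  0.1651] 15.82 [3.5 0.6 0.9]
r 40.6 az -71.7 yaw 17.8 f_tool [-0.9  3.6  0.5] j7 0.44
```

>>> arm_command:
  moves:
    - [[0.76,0,-0.084,-0.002,3],[0.76,0,-0.112,-0.004,4],[0.76,0,-0.112,-0.004,4],[0.76,0,-0.112,-0.004,4],[0.76,0,-0.112,-0.004,4],[0.76,0,-0.112,-0.004,4],[0.76,0,-0.112,-0.004,4],[0.76,0,-0.084,-0.002,3],[0.76,0,0,0,0]]

```text
clock: 16.57
position: [0.549, -0.0104, 0.1651]
ee_rot: [0.551, 0.443, -0.551, 0.444]
ft_force: [3.9, -0.8, 1.2]
grip_width: 0.245
```

```bash
python3 rd.py 13
```

```text
top needle 1.38 rad 4.59 mm score 44 (np.int64(1), np.int64(-3))
scene needle 1.38 rad 4.59 mm score 10 (np.int64(1), np.int64(0))
[ 0.549  -0.0104  0.1651] 16.67 [ 4.3 -1.2  1.1]
r 40.5 az -101.4 yaw -12.2 f_tool [-1.1  4.4  0.3] j7 -0.06
```

The dial is rising, at 4.6 mm. Another 30°, then finer steps.

>>> arm_command:
  moves:
    - [[0.76,0,-0.084,-0.002,3],[0.76,0,-0.112,-0.004,4],[0.76,0,-0.112,-0.004,4],[0.76,0,-0.112,-0.004,4],[0.76,0,-0.112,-0.004,4],[0.76,0,-0.112,-0.004,4],[0.76,0,-0.112,-0.004,4],[0.76,0,-0.084,-0.002,3],[0.76,0,0,0,0]]

```text
clock: 17.42
position: [0.5303, -0.001, 0.165]
ee_rot: [-0.647, -0.285, 0.647, -0.286]
ft_force: [2.4, -1.9, 1.6]
grip_width: 0.243
```

```bash
python3 rd.py 14
```

```text
top needle 1.90 rad 6.34 mm score 48 (np.int64(-8), np.int64(-2))
scene needle 1.87 rad 6.22 mm score 2 (np.int64(1), np.int64(0))
[ 0.5303 -0.0009  0.165 ] 17.52 [ 3.2 -2.2  2.4]
r 40.3 az -131.5 yaw -42.2 f_tool [-2.4  3.8 -0.5] j7 -0.58
```

>>> arm_command:
  moves:
    - [[0.76,0,-0.084,-0.002,3],[0.76,0,-0.084,-0.002,3],[0.76,0,-0.084,-0.002,3],[0.76,0,-0.084,-0.002,3],[0.76,0,-0.084,-0.002,3],[0.76,0,0,0,0]]

```text
clock: 18.02
position: [0.5234, 0.0071, 0.1649]
ee_rot: [-0.678, -0.198, 0.679, -0.199]
ft_force: [3.3, -3.7, 2.1]
grip_width: 0.238
```

```bash
python3 rd.py 15
```

```text
top needle 2.01 rad 6.68 mm score 50 (np.int64(-8), np.int64(-3))
scene needle 2.01 rad 6.68 mm score 10 (np.int64(2), np.int64(1))
[0.5235 0.0071 0.1649] 18.12 [ 2.1 -3.4  1.9]
r 40.2 az -146.5 yaw -57.2 f_tool [-1.9  4.   0.1] j7 -0.85
```

>>> arm_command:
  moves:
    - [[0.76,0,-0.084,-0.002,3],[0.76,0,-0.084,-0.002,3],[0.76,0,-0.084,-0.002,3],[0.76,0,-0.084,-0.002,3],[0.76,0,-0.084,-0.002,3],[0.76,0,0,0,0]]

```text
clock: 18.62
position: [0.5188, 0.0168, 0.1648]
ee_rot: [-0.698, -0.108, 0.699, -0.108]
ft_force: [1.7, -4.4, 3.2]
grip_width: 0.243
```

```bash
python3 rd.py 16
```

```text
top needle 2.04 rad 6.80 mm score 45 (np.int64(-7), np.int64(-3))
scene needle 2.08 rad 6.92 mm score 11 (np.int64(2), np.int64(1))
[0.5188 0.0168 0.1648] 18.72 [ 0.3 -4.2  2.3]
r 40.2 az -161.9 yaw -72.2 f_tool [-2.3  4.1  1. ] j7 -1.11
```

Around 6.9 mm and flattening. I continue past the peak to bracket it.

>>> arm_command:
  moves:
    - [[0.76,0,-0.084,-0.002,3],[0.76,0,-0.084,-0.002,3],[0.76,0,-0.084,-0.002,3],[0.76,0,-0.084,-0.002,3],[0.76,0,-0.084,-0.002,3],[0.76,0,0,0,0]]

```text
clock: 19.22
position: [0.5168, 0.0273, 0.1647]
ee_rot: [-0.707, -0.016, 0.707, -0.016]
ft_force: [0.2, -4.2, 4.1]
grip_width: 0.241
```

```bash
python3 rd.py 17
```

```text
top needle 2.04 rad 6.80 mm score 45 (np.int64(2), np.int64(1))
scene needle 2.04 rad 6.80 mm score 7 (np.int64(2), np.int64(1))
[0.5168 0.0272 0.1647] 19.32 [ 0.2 -3.9  3. ]
r 40.2 az -177.0 yaw -87.2 f_tool [-3.   3.9 -0. ] j7 -1.37
```

>>> arm_command:
  moves:
    - [[0.76,0,-0.084,-0.002,3],[0.76,0,-0.084,-0.002,3],[0.76,0,-0.084,-0.002,3],[0.76,0,-0.084,-0.002,3],[0.76,0,-0.084,-0.002,3],[0.76,0,0,0,0]]

```text
clock: 19.82
position: [0.5176, 0.0379, 0.1646]
ee_rot: [-0.703, 0.076, 0.703, 0.076]
ft_force: [-2.0, -4.1, 4.1]
grip_width: 0.243
```

```bash
python3 rd.py 18
```

```text
top needle 1.90 rad 6.34 mm score 47 (np.int64(-8), np.int64(-2))
scene needle 1.94 rad 6.45 mm score -1 (np.int64(1), np.int64(1))
[0.5177 0.0378 0.1647] 19.92 [-1.2 -3.6  2.2]
r 40.3 az 167.8 yaw -102.2 f_tool [-2.2  3.8  0.4] j7 -1.62
```

>>> arm_command:
  moves:
    - [[0.76,0,-0.084,-0.002,3],[0.76,0,-0.084,-0.002,3],[0.76,0,-0.084,-0.002,3],[0.76,0,-0.084,-0.002,3],[0.76,0,-0.084,-0.002,3],[0.76,0,0,0,0]]

```text
clock: 20.42
position: [0.5212, 0.0479, 0.1646]
ee_rot: [-0.687, 0.167, 0.687, 0.167]
ft_force: [-2.2, -4.2, 2.1]
grip_width: 0.242
```

```bash
python3 rd.py 19
```

```text
top needle 1.73 rad 5.75 mm score 43 (np.int64(4), np.int64(-1))
scene needle 1.73 rad 5.75 mm score 11 (np.int64(2), np.int64(1))
[0.5212 0.0477 0.1647] 20.52 [-2.6 -2.2  1.8]
r 40.2 az 152.7 yaw -117.2 f_tool [-1.8  3.2  1.3] j7 -1.86
```

The dial peaks at about 6.9 mm (about 7.3 mm once corrected for the push on the bush). Allowing for that, the peak lies near tool azimuth -167°. The lowest scanned reading is about 4.9 mm below this peak. If the peak were the lesser hump (77.5 mm), the rim would drop below its 74 mm minimum, so this is the highest spot, as the picture also suggested. Crank back to it, counterclockwise past the slack.

>>> arm_command:
  moves:
    - [[0.76,0,0.056,0,-2],[0.76,0,0.056,0,-2],[0.76,0,0.056,0,-2],[0.76,0,0.084,-0.002,-3],[0.76,0,0.084,-0.002,-3],[0.76,0,0.084,-0.002,-3],[0.76,0,0.084,-0.002,-3],[0.76,0,0.084,-0.002,-3],[0.76,0,0.084,-0.002,-3],[0.76,0,0,0,0]]

```text
clock: 21.35
position: [0.5173, 0.0337, 0.1651]
ee_rot: [0.707, -0.017, -0.707, -0.019]
ft_force: [0.3, 4.2, 0.3]
grip_width: 0.239
```

```bash
python3 rd.py 20
```

```text
top needle 2.21 rad 7.38 mm score 45 (np.int64(-7), np.int64(-3))
scene needle 2.21 rad 7.38 mm score 10 (np.int64(1), np.int64(1))
[0.5172 0.0335 0.165 ] 21.45 [0.9 5.  0.9]
r 40.0 az 174.0 yaw -93.2 f_tool [-0.9 -5.  -0.6] j7 -1.47
```

>>> arm_command:
  moves:
    - [[0.76,0,0.084,-0.002,-3],[0.76,0,0.084,-0.002,-3],[0.76,0,0.084,-0.002,-3],[0.76,0,0.084,-0.002,-3],[0.76,0,0.084,-0.002,-3],[0.76,0,0.084,-0.002,-3],[0.76,0,0.084,-0.002,-3],[0.76,0,0,0,0],[0.76,0,-0.05,0,0],[0.76,0,-0.03,0,0],[0.76,0,0,0,0]]

```text
clock: 22.37
position: [0.5182, 0.0192, 0.1648]
ee_rot: [0.699, 0.108, -0.699, 0.108]
ft_force: [-0.4, 1.5, 1.4]
grip_width: 0.241
```

```bash
python3 rd.py 21; python3 - <<'E'
from h import *
snap('wrist','wrist21.png')
E
```

```text
top needle 2.32 rad 7.73 mm score 45 (np.int64(-8), np.int64(-4))
scene needle 2.32 rad 7.73 mm score 6 (np.int64(1), np.int64(1))
[0.5182 0.0192 0.1649] 22.47 [-0.7  2.   0.7]
r 40.1 az -165.4 yaw -72.4 f_tool [-0.7 -2.2  0.1] j7 -1.12
```

View pics/wrist21.png

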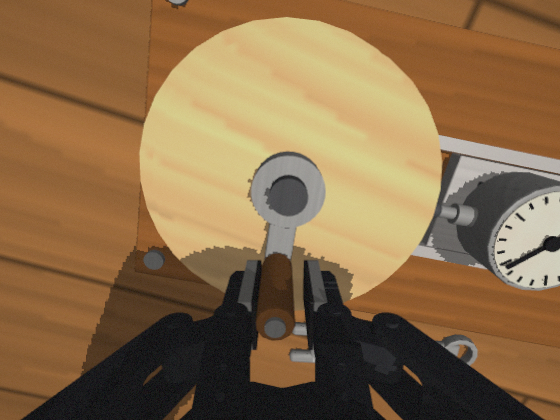

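View pics/d_21.png

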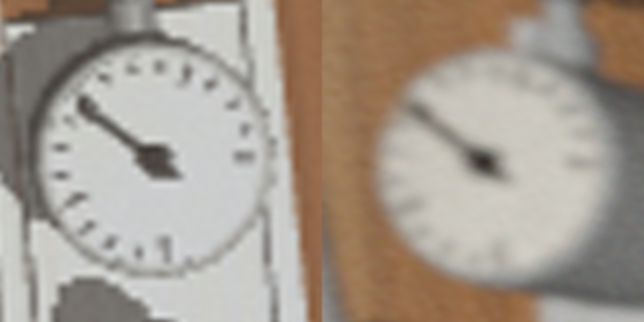

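The dial reads 7.7 mm with 2 N still on the knob. I back off a little more and read it unloaded.

>>> arm_command:
  moves:
    - [[0.76,0,-0.04,0,0],[0.76,0,-0.02,0,0],[0.76,0,0,0,0]]

```text
clock: 22.77
position: [0.5177, 0.0203, 0.1648]
ee_rot: [-0.699, -0.108, 0.699, -0.108]
ft_force: [0.1, 0.6, -0.2]
grip_width: 0.244
```

```bash
python3 rd.py 22
```

```text
top needle 2.25 rad 7.50 mm score 48 (np.int64(-7), np.int64(-3))
scene needle 2.25 rad 7.50 mm score 1 (np.int64(1), np.int64(1))
[0.5177 0.0203 0.1649] 22.87 [ 0.4 -0.1  0.1]
r 40.3 az -167.1 yaw -72.4 f_tool [-0.1  0.2 -0.4] j7 -1.13
```

Unloaded, both cameras read 7.50 mm, consistent with the peak. Open, lift clear, and check the final state.

>>> arm_command:
  moves:
    - [[0.5,0,0,0,0],[0,0,0,0,0],[0,0,0,0,0],[0,0,0,0,0],[0,0,0,0,0],[0,-0.4,0,0,0],[0,-0.8,0,0,0],[0,-0.8,0,0,0],[0,-0.8,0,0,0],[0,-0.8,0,0,0],[0,0,0,0,0],[0,0,0,0,0]]

```text
clock: 23.87
position: [0.5183, 0.0205, 0.2562]
ee_rot: [0.7, 0.109, -0.698, 0.108]
ft_force: [0.3, -0.7, -0.5]
grip_width: 1.002
```

```bash
python3 rd.py 23; python3 - <<'E'
from h import *
snap('wrist','wrist23.png')
E
```

```text
top needle 2.21 rad 7.38 mm score 46 (np.int64(-7), np.int64(-4))
scene needle 2.25 rad 7.50 mm score 4 (np.int64(1), np.int64(1))
[0.5175 0.0206 0.2547] 23.97 [-0.2  0.3 -0.5]
r 40.4 az -167.5 yaw -72.4 f_tool [ 0.5 -0.4  0.1] j7 -1.23
```

View pics/wrist23.png

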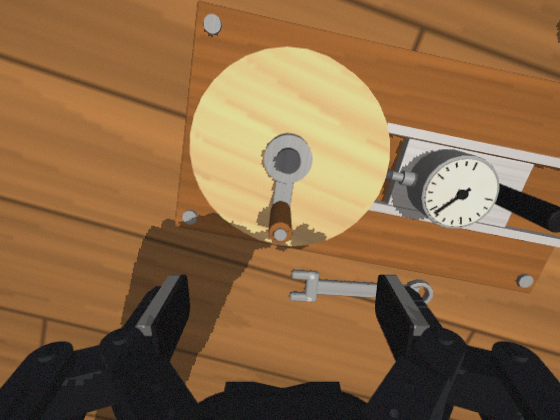

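View pics/scene_23.png

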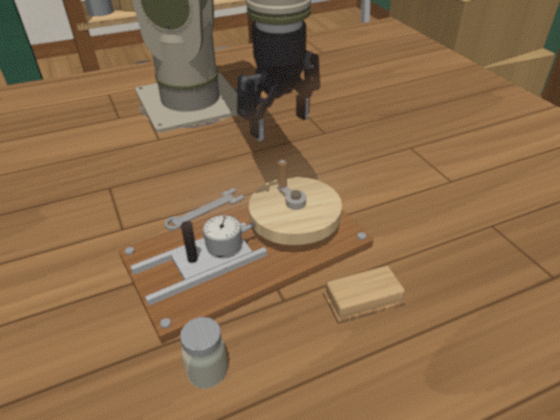

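The wrist view shows the open gripper clear of the knob, which is at (235,280), and the plunger on the rim at (390,178). The scene view shows the jar, block and wrench where they were. Handing in.

```bash
python3 -c "
from workcell import manip
print(manip.hand_in(), manip.get_obs()['clock'])"
```

```text
the job is handed in; nothing more can be done
the job is handed in; nothing more can be done
```

The job is handed in at about 24 s of the 67 s allowed, with the wheel left on what the dial shows to be its highest spot. No verdict was reported.

- **Indicator:** I gripped the slide's post, pushed it in until the plunger was pressed about 4.4 mm (needle about 1.3 rad), and let go.
- **Cranking:** I held the knob in a loose cage of the fingers. The readings I took between steps showed 3–5 N along the circle and about 1 N radially, well under 25 N.
- **Scan:** I turned about 215° and did not scan the remaining 145°. The lowest scanned reading was about 2.4 mm. The peak came to about 7.3 mm after correcting for the push on the bush.
- **Why it is the highest spot:** The peak stands about 4.9 mm above that low. If it were the lesser hump, the rim there would be below its 74 mm minimum. The first top picture also showed the highest spot at this place.
- **Last checks:** After letting go and lifting clear, the two cameras read 7.4 and 7.5 mm (about 2.2 rad), matching the unloaded reading of 7.5 mm just before. My position estimates put the wheel within 1–2° of the peak. The gripper was clear with force near 0, and the jar, block and wrench looked unmoved.

No check failed. The unloaded 7.5 mm is about 0.2 mm above the corrected 7.3 mm, which is within my reading error.

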